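# Set the grind ring of the pepper mill in the vise by clicks

## Task

The pepper mill clamped on its side in the green vise is set too fine. With a fingertip, lightly flick the lobed grind ring on its end round click by click, its top rolling towards the vise's steel screw handle, until the lobe with the gold dot has clicked in under the brass pointer, and do not let it run on past there. Pinch and lift nothing, leave the other things on the shelf where they are, and finish with the hand clear.

Things in the scene. Friction and masses are not known exactly. Their poses are not given: they have to be found in the camera images.
- ring (a joint): Grind ring of the clamped mill, rad. 0 is the finest click; it grows (coarser) as the ring's top rolls towards the screw handle. A click every 1.047 up to 5.236, end stops just beyond; the gold dot is under the pointer at 4.189. Starts on click 0, 1.047 or 2.094. A sprung ball holds each click: 2 to 3 N at a lobe starts it, and past half way (0.52) it snaps on unless a finger blocks it.
- ring_axis (a point): Centre of the dark grey ring, on its level axis, 110 mm up; does not turn with it. x: level, towards the screw handle; y: along the axis into the mill; z: up. Ring: 18 mm wide (y -9 to +9), core 46 mm across, six lobes 60 degrees apart (cylinders of 6 mm radius centred 26 mm from the axis), 64 mm over all. At a click one lobe is straight up. Free room on the -y side.
- side_lobe (a point): Fixed point where, at every click, the centre of the lobe on the handle side rests: 22.5 mm in x and 13 mm above ring_axis (same axes). This lobe pressed straight down turns the ring coarser, reaching half way some 13 mm lower; the next lobe then follows in from above at the finger's inner side, so the ring completes the click when the finger goes out to +x.
- pointer (a point): Tip of the brass pointer on top of the mill's waist, beside the ring (same axes). The waist, 22 to 25 mm in radius, fills the first 11 mm behind the ring; the barrel behind it, 28 mm in radius, is held between the jaws, which begin 21 mm behind the ring's middle plane, reach 60 mm out in x and stand 12 mm higher than the axis.
- vise: Small swivel bench vise with green cast jaws, fixed to the shelf; origin under the centre of its base, x towards its screw handle, y along its 60 mm wide jaws (122 mm high). It spans x = -75 to +125 mm; screw and handle bar (90 mm long) are no higher than 85 mm. The mill lies in the jaws along y, from -61 (ring) to +72 mm (crown).
- gold_dot (a point): The gold dot, on the crest of its lobe, 32 mm from the ring's axis; turns with the ring (visible from above only when it is near the top; also repeated on the end face). The other five lobes carry white dots, larger the coarser.
- mill2: Bystander: a like black pepper mill standing upright and loose, 64 mm over its base ring, 134 mm high; origin under its base.
- shaker: Bystander: matte gold cocktail shaker, standing, 84 mm in diameter, 203 mm high; origin under its base.
- stopper: Bystander: stainless wine stopper standing on its 38 mm head, 72 mm high; origin under it.
- corkscrew: Bystander: red plastic corkscrew lying down, handle 82 mm along its y and 18 mm high, steel worm to 81 mm along its +x; origin under the handle's middle.
Mind the look-alikes: they are no part of the job. What is meant by the vise is not orange or purple, and is the larger of those in its own colour.

How it is judged (in metres and radians):
At the end, for the whole second after the job is handed in: The ring rests at 4.189 rad within 0.12 rad (gold dot under the brass pointer), and the four bystanders are within 20 mm of where they began and not tipped by more than 0.2 rad (value of joint ring between 4.069 and 4.309 rad and velocity of joint ring between -0.05 and 0.05 rad/s and distance of each of mill2, shaker, stopper, corkscrew from where it was at the start of the episode below 0.02 m and angle between each of mill2, shaker, stopper, corkscrew's own z axis and vertical below 0.2 rad); the robot touches nothing.
It fails at once if the ring runs on past the gold dot: more than 0.45 rad beyond it (value of joint ring above 4.639 rad).
It fails at once if the ring is pinched or forced rather than flicked: more than 25 N between fingers and ring (contact force between the fingers and ring above 25 N).
It fails at once if a bystander is lifted, or shifted by more than 20 mm (distance of any of mill2, shaker, stopper, corkscrew from where it was at the start of the episode above 0.02 m or height (world z) of any of mill2, shaker, stopper, corkscrew above 0.012 m).
It also fails if it takes over 42 s, if anything falls off the work surface, if the arm or the gripper's body presses on something with over 40 N, if the wrist force passes 120 N, or if a joint passes its speed limit or range.

## Robot

A 6-joint arm with a two-finger parallel gripper is mounted at the origin on the work surface. World frame = base frame: x ahead of the robot, y to its left, z up, the work surface at z = 0. Lengths are in m, angles in degrees, forces in N, time in s.
With the tool pointing down it reaches from about 0.375 to 0.825 m from the base axis. Payload 5.5 kg.
Tool frame: the origin (TCP) lies midway between the tips of the shut fingers; the grasp point (between the pads) lies robot.tcp_to_grasp behind it (robot.tcp_to_grasp is the distance from the TCP to the grasp point, in m); z points along the fingers, y is the line along which they close (so a half turn about z gives the same grasp; the last joint's range is limited). The gripper opens to 85 mm and grips with 20 to 120 N. Pads are 22 mm wide; open, the fingers measure 114 mm over their backs; the gripper's body (76 mm by 85 mm) begins 54 mm behind the grasp point. The pads swing forward as they close: fully open they stand 13 mm farther back than shut.
Start: joints at [-73.682, 17.962, -2.699, 69.339, 0, 90], TCP at [0.169, -0.576, 0.199] pointing down, gripper open.
Joint ranges: [-152.73, 152.73], [-39.44, 99.34], [-58.76, 71.6], [-118.89, 123.64], [-81.53, 83.1], [-180, 180]. Speed limits (degrees/s): [136.94, 136.94, 172.46, 180, 180, 180].

## Interface

Orientations are given as a 3x3 rotation matrix whose columns are the frame's x, y, z axes.
In Python, from station import robot, grab_frame, get_calibration gives the robot as it stands.
- The arm moves only by the tool step_arm, never from a script. Its argument "series" is a list of rows, each a list of 5 numbers: the shift along the tool's x, y, z in units of 0.2 m (1.0 is 0.2 m), then the turn about the tool's z in units of 180 degrees (1.0 is 180 degrees), then the opening, from -1 (shut) to 1 (fully open). A call has 1 to 20 rows; each row is the pose to reach, as a shift and turn from the pose commanded when the call began, along the tool's axes at that moment, turning the shorter way round; what a row does not reach only later rows make up. A row lasts 1/8 s, in which the tool goes at most 62.5 mm and 10.7 degrees, less where a joint would pass 70% of its speed; a pose out of reach is approached as far as the arm can. A call with a number of a shift or a turn outside -1 to 1 is refused whole. A call with a gripper value outside its range is refused whole. The fingers move at their own pace and stop on an object; "force" is the grip in N (left out, the last holds). Time passes only in rows, so rows that repeat a pose let the fingers close. It gives the time, the measured TCP pose, the force, the opening and the grip force at its end, in the units of the state.
- robot.read_state(): the state, without advancing time (a new reading comes with each control period).
- grab_frame(name): name is "scene" or "top" or "wrist"; returns (picture, depth): 420x560x3 uint8, blue, green, red; 420x560 float32, m along the optical axis (not along the pixel's ray), 0 where there is no reading.
- get_calibration(name): a dict with "vertical_fov" (degrees; the focal length in pixels is half the picture's height over the tangent of half this angle, whatever the lens; pixels are square), "cx", "cy" (the principal point, pixels), "world_from_camera" (4x4, takes a point from camera to world coordinates). Camera axes: x right, y down, z forward; pixel columns grow to the right and rows downward; lengths in m; the calibration is good to about 2 mm. A picture is of the moment at which its call begins: read the wrist's pose just before it. get_calibration takes no time and is no camera call; for the wrist camera it gives the pose at the moment of the call.
- robot.sign_off(): hands the job in; it is judged then, once.
The state is a dict: "t": time; "joint_pos": joint angles; "joint_velocities": joint speeds; "joint_torque": joint torques, N m; "position": TCP position; "tcp_rot": TCP orientation; "ft_force": force on the tool from outside, world axes, zero at the start; "wrist_torque": the same for the moment, N m; "grip_width": finger opening in m; "grip_force": force on a finger pad.
Only numpy, scipy, OpenCV 4.12 (cv2) and the standard library are available. Lean on these libraries where they do the work, as an engineer would, in place of code of your own. Each camera call takes 0.05 s, during which the arm holds its last target. There are 200 camera calls.

## Working session

There is one attempt and no reset: what is moved stays moved. The work goes in short steps, Python scripts to look and compute and a tool call to move; the robot and the scene stay as the last step left them, time stands still between calls to the robot, and variables do not carry over. Pictures are saved under pics/ and viewed, at most 10 in all, crops included, and the job is handed in when it is done.

Besides the shell and the picture viewer there is one more tool, called after "Request:" by a JSON object that holds its "name" and its "arguments". step_arm: Moves the arm, as the interface text tells. Its arguments: {"type":"object","properties":{"series":{"type":"array"},"force":{"type":"number"}},"required":["series"]}

```bash
mkdir -p pics; ls
python3 - <<'E'
from station import robot, grab_frame, get_calibration
import cv2,numpy as np
for n in ("scene","top"):
    im,d=grab_frame(n); cv2.imwrite(f"pics/{n}0.png",im); np.save(f"{n}0.npy",d)
    c=get_calibration(n); print(n,c["vertical_fov"],c["cx"],c["cy"],np.round(c["world_from_camera"],3).tolist())
s=robot.read_state(); print(s["t"],s["position"],np.round(s["tcp_rot"],3).tolist(),robot.tcp_to_grasp,s["grip_width"])
E
```

```text
pics
scene 46.07068951019237 272.391955944532 218.33010909427412 [[-0.565, 0.586, -0.581, 1.157], [0.825, 0.387, -0.411, 0.395], [-0.016, -0.712, -0.702, 0.841], [0.0, 0.0, 0.0, 1.0]]
top 43.341596976797646 268.18603357434426 207.83192233076667 [[-0.004, -0.984, 0.176, 0.364], [-1.0, 0.005, 0.001, -0.048], [-0.002, -0.176, -0.984, 1.107], [0.0, 0.0, 0.0, 1.0]]
0.1 [ 0.16842601 -0.5752997   0.19783673] [[0.96, 0.281, -0.0], [0.281, -0.96, 0.001], [-0.0, -0.002, -1.0]] 0.0187 0.08519149931501198
```

View pics/scene0.png

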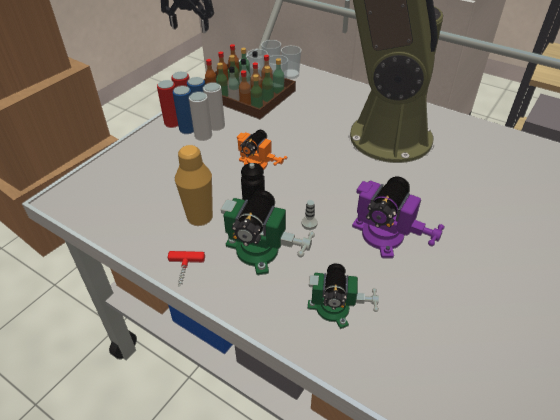

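View pics/top0.png

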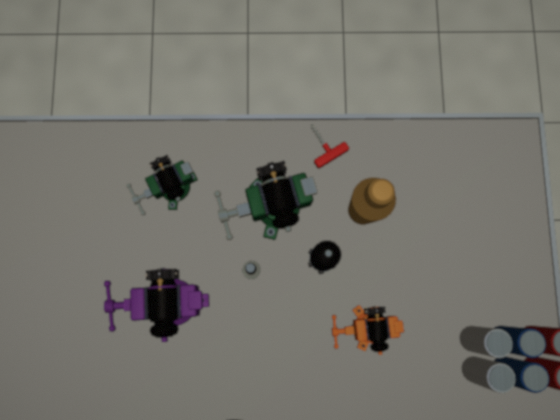

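The large green vise is near top-picture pixel (275,195), with its ring at (271,170) and the handle at (225,213). In the scene picture the ring's end face is near (247,230). The small green, purple and orange vises are the look-alikes.

```bash
cat > h.py <<'E'
import cv2,numpy as np
from station import robot, grab_frame, get_calibration
def cam(n,c=None):
    c=c or get_calibration(n); f=210/np.tan(np.radians(c["vertical_fov"]/2)); return f,c["cx"],c["cy"],np.array(c["world_from_camera"])
def cloud(n,d,c=None):
    f,cx,cy,T=cam(n,c); v,u=np.mgrid[:420,:560]
    P=np.stack([(u-cx)/f*d,(v-cy)/f*d,d],-1); return P@T[:3,:3].T+T[:3,3]
def onplane(n,u,v,z,c=None):
    f,cx,cy,T=cam(n,c); r=T[:3,:3]@[(u-cx)/f,(v-cy)/f,1]; return T[:3,3]+r*(z-T[2,3])/r[2]
E
python3 - <<'E'
from h import *
a=cv2.imread("pics/scene0.png")[180:280,205:325]; b=cv2.imread("pics/top0.png")[145:245,205:325]
s=np.hstack([cv2.resize(x[:, :100] if 0 else x,None,fx=3.3,fy=3.3,interpolation=cv2.INTER_CUBIC) for x in (a,b)])
cv2.imwrite("pics/crop.png",s); print(s.shape)
d=np.load("top0.npy"); im=cv2.imread("pics/top0.png"); P=cloud("top",d); hsv=cv2.cvtColor(im,cv2.COLOR_BGR2HSV)
W=np.zeros((420,560),bool); W[150:250,210:325]=1
g=W&(hsv[...,0]>50)&(hsv[...,0]<85)&(hsv[...,1]>100)&(P[...,2]>.112)&(P[...,2]<.13)
q=P[g]; print("jawtop",len(q),q.mean(0)); r=cv2.minAreaRect((q[:,:2]*1000).astype(np.float32)); print(r)
k=W&(im.max(2)<60)&(P[...,2]>.112); q=P[k]; print("mill",len(q),q.min(0),q.max(0)); print(cv2.minAreaRect((q[:,:2]*1000).astype(np.float32)))
for n,(u,v) in dict(ringtop=(271,168)).items(): print(n,P[v,u])
E
```

```text
(330, 792, 3)
jawtop 680 [ 0.55813213 -0.05723962  0.12192587]
((555.9230346679688, -70.88453674316406), (95.66869354248047, 120.32247161865234), 23.8983154296875)
mill 1983 [ 0.36401715 -0.15134828  0.11224437] [ 0.62853172 -0.00678341  1.10748771]
((500.85595703125, -83.21328735351562), (254.26455688476562, 123.5522689819336), 11.40682315826416)
ringtop [ 0.61316592 -0.05268073  0.14016585]
```

View pics/crop.png

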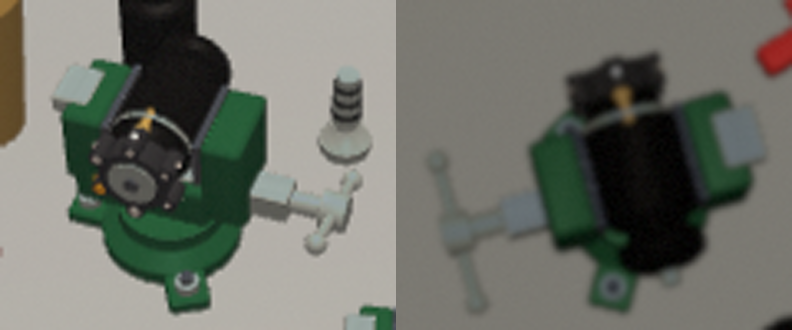

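The scene crop shows the gold dot at (98,187), lower left, two lobes counter-clockwise of the pointer lobe at (133,135). So the ring is at 2.094 and needs 2 clicks. Next I'll work out the geometry.

```bash
cat > m.py <<'E'
from h import *
d=np.load("top0.npy"); im=cv2.imread("pics/top0.png"); P=cloud("top",d); hsv=cv2.cvtColor(im,cv2.COLOR_BGR2HSV)
W=np.zeros((420,560),bool); W[150:250,210:325]=1; W&=d>.1
g=W&(hsv[...,0]>50)&(hsv[...,0]<85)&(hsv[...,1]>100)&(P[...,2]>.114)&(P[...,2]<.13)
n,l,st,_=cv2.connectedComponentsWithStats(g.astype(np.uint8))
for i in range(1,n):
    if st[i,4]>60:
        q=P[l==i]; print("jaw",st[i],q.mean(0),cv2.minAreaRect((q[:,:2]*1000).astype(np.float32)))
k=(W&(P[...,2]>.124)&(P[...,2]<.16)).astype(np.uint8)
n,l,st,_=cv2.connectedComponentsWithStats(k); i=1+st[1:,4].argmax(); q=P[l==i]
print("mill",len(q),q.mean(0),cv2.minAreaRect((q[:,:2]*1000).astype(np.float32)))
c=q[:,:2].mean(0); w=np.linalg.svd(q[:,:2]-c)[2][0] if len(q)<5000 else 0
print("axis dir",w,np.degrees(np.arctan2(w[1],w[0])))
for r in range(158,235,4):
    cols=np.where(l[r]==i)[0]
    if len(cols): print(r,cols.min(),cols.max(),P[r,cols.min()].round(3),P[r,cols.max()].round(3),P[r,cols,2].max().round(4))
E
python3 m.py
```

```text
jaw [293 174  19  31 242] [ 0.5742042  -0.1086699   0.12190561] ((577.2691040039062, -110.69979858398438), (56.67112350463867, 24.25653076171875), 16.327865600585938)
jaw [247 186  18  32 376] [ 0.5529295  -0.02272301  0.12205395] ((554.462646484375, -22.209209442138672), (59.563819885253906, 24.354568481445312), 14.842105865478516)
mill 1536 [ 0.56825219 -0.06612244  0.13290861] ((565.841796875, -67.05908966064453), (123.47872924804688, 57.75995635986328), 14.599319458007812)
axis dir [-0.9645631  -0.26385228] -164.7012335556801
162 269 284 [ 0.624 -0.049  0.142] [ 0.628 -0.078  0.128] 0.1466
166 261 286 [ 0.621 -0.034  0.126] [ 0.621 -0.082  0.125] 0.1437
170 258 282 [ 0.612 -0.028  0.129] [ 0.613 -0.074  0.125] 0.1453
174 258 283 [ 0.604 -0.028  0.129] [ 0.605 -0.076  0.124] 0.1393
178 265 287 [ 0.597 -0.041  0.127] [ 0.597 -0.083  0.124] 0.1419
182 263 287 [ 0.589 -0.037  0.127] [ 0.588 -0.083  0.131] 0.1409
186 263 290 [ 0.582 -0.037  0.125] [ 0.581 -0.089  0.126] 0.1419
190 265 289 [ 0.573 -0.041  0.129] [ 0.573 -0.087  0.129] 0.139
194 266 292 [ 0.566 -0.043  0.125] [ 0.566 -0.092  0.125] 0.1425
198 268 292 [ 0.558 -0.047  0.129] [ 0.558 -0.092  0.129] 0.1397
202 269 294 [ 0.55  -0.049  0.129] [ 0.55  -0.096  0.128] 0.1416
206 269 294 [ 0.543 -0.049  0.126] [ 0.543 -0.096  0.125] 0.141
210 270 289 [ 0.535 -0.05   0.126] [ 0.535 -0.086  0.124] 0.1371
214 278 297 [ 0.528 -0.065  0.125] [ 0.527 -0.101  0.126] 0.1378
218 275 296 [ 0.52  -0.06   0.125] [ 0.52  -0.099  0.127] 0.1395
222 274 293 [ 0.512 -0.058  0.126] [ 0.512 -0.093  0.127] 0.1357
226 280 280 [ 0.505 -0.069  0.125] [ 0.505 -0.069  0.125] 0.1247
```

Request:
{"name": "step_arm", "arguments": {"series": [[0, 0, -0.7, 0, -1], [0, 0, -0.7, 0, -1], [0, 0, -0.7, 0, -1], [1, -0.7, -0.7, 0.006, -1], [1, -0.7, -0.7, 0.006, -1], [1, -0.7, -0.7, 0.006, -1], [1, -0.7, -0.7, 0.006, -1], [1, -0.7, -0.7, 0.006, -1]]}}

```text
t: 1.1
position: [0.3231, -0.3824, 0.3387]
tcp_rot: [[0.963, 0.268, 0.0], [0.268, -0.963, 0.001], [0.001, -0.001, -1.0]]
ft_force: [1.0, -0.6, 0.0]
grip_width: -0.0001
grip_force: 0.0
```

Request:
{"name": "step_arm", "arguments": {"series": [[1, -0.7, 0, 0, -1], [1, -0.7, 0, 0, -1], [1, -0.7, 0, 0, -1], [1, -0.7, 0, 0, -1], [1, -0.7, 0, 0, -1]]}}

```text
t: 1.72
position: [0.4789, -0.1956, 0.3378]
tcp_rot: [[0.964, 0.267, -0.001], [0.267, -0.964, 0.001], [-0.001, -0.001, -1.0]]
ft_force: [-0.4, -0.2, -0.1]
grip_width: -0.0001
grip_force: 0.0
```

Run:
```python
from h import *
s=robot.read_state(); print(s["t"],s["position"].round(4),np.round(s["tcp_rot"],3).tolist(),s["grip_width"],s["ft_force"])
c=get_calibration("wrist"); print(c["vertical_fov"],np.round(c["world_from_camera"],3).tolist())
t=s["position"]; R=np.array(s["tcp_rot"])
print("to go tool units",(R.T@(np.array([.6115,-.021,.25])-t)/.2).round(3))
```

```text
1.725 [ 0.4789 -0.1956  0.3378] [[0.964, 0.267, -0.001], [0.267, -0.964, 0.001], [-0.001, -0.001, -1.0]] -9.073303596623357e-05 [-0.38719779 -0.23710211 -0.10944605]
61.648957141464656 [[0.267, -0.926, -0.266, 0.546], [-0.964, -0.257, -0.073, -0.177], [-0.001, 0.276, -0.961, 0.513], [0.0, 0.0, 0.0, 1.0]]
to go tool units [ 0.872 -0.664  0.439]
```

Request:
{"name": "step_arm", "arguments": {"series": [[0.87, -0.66, 0, 0, -1], [0.87, -0.66, 0, 0, -1], [0.87, -0.66, 0, 0, -1], [0.87, -0.66, 0, 0, -1], [0.87, -0.66, 0.2, 0, -1], [0.87, -0.66, 0.5, 0, -1], [0.87, -0.66, 0.5, 0, -1], [0.87, -0.66, 0.5, 0, -1]]}}

```text
t: 2.72
position: [0.6116, -0.0259, 0.2409]
tcp_rot: [[0.965, 0.261, 0.002], [0.261, -0.965, -0.0], [0.002, 0.001, -1.0]]
ft_force: [0.2, -1.1, 1.8]
grip_width: -0.0
grip_force: 0.0
```

Run:
```python
from h import *
s=robot.read_state(); print(s["t"],s["position"].round(4),s["ft_force"].round(2))
c=get_calibration("wrist"); im,d=grab_frame("wrist"); cv2.imwrite("pics/w1.png",im); np.save("w1.npy",d)
import pickle; pickle.dump((c,s),open("w1.pkl","wb"))
```

```text
2.725 [ 0.6116 -0.0259  0.2409] [ 0.22 -1.07  1.82]
```

View pics/w1.png

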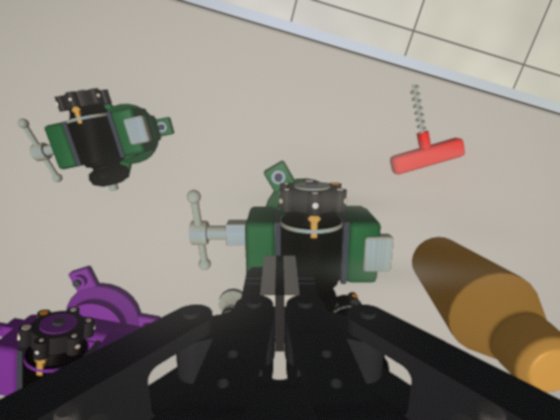

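The wrist view shows the vise square to the tool. The top dot is at (315,205), the pointer at (314,225), and the shut fingertips span columns 262–298 at row 258. I'll refine from these.

Run:
```python
from h import *
import pickle; c,s=pickle.load(open("w1.pkl","rb")); d=np.load("w1.npy"); P=cloud("wrist",d,c); R=np.array(s["tcp_rot"]); t=s["position"]
im=cv2.imread("pics/w1.png"); hsv=cv2.cvtColor(im,cv2.COLOR_BGR2HSV)
L=lambda p:((p-t)@R*1000).round(1)   # tool coords mm
print("dot",L(onplane("wrist",315,205,.142,c)),"pointer",L(P[225,314]),P[225,314].round(4))
for r in (190,196,202,208,212):
    row=[(u,P[r,u]) for u in range(262,370) if d[r,u]>.1 and P[r,u,2]>.112]
    print(r,row[0][0],row[-1][0],L(row[0][1]),L(row[-1][1]))
g=(hsv[...,0]>50)&(hsv[...,0]<85)&(hsv[...,1]>100)&(abs(P[...,2]-.122)<.004)&(d>.1); g[:,:240]=0
n,l,st,_=cv2.connectedComponentsWithStats(g.astype(np.uint8))
for i in range(1,n):
    if st[i,4]>200: q=L(P[l==i]); print("jaw",np.percentile(q,[2,98],axis=0).round(1).tolist(),cv2.minAreaRect(q[:,:2].astype(np.float32)))
for u in (250,256,262,268,280,292,298,304,310): print(u,L(P[262,u]),L(P[280,u]))
```

```text
dot [-3.4 29.1 98.9] pointer [-21.8  29.2 103.3] [ 0.5985 -0.0598  0.1376]
190 280 346 [  5.3   0.9 115.7] [  5.6  56.5 114.3]
196 280 346 [  0.2   0.9 115.2] [  0.2  56.9 115. ]
202 280 346 [ -5.1   0.9 115.3] [ -4.5  56.8 113. ]
208 280 345 [-10.8   0.9 116.7] [-10.1  56.4 114.3]
212 288 335 [-16.9   8.1 125.5] [-16.4  49.6 123.7]
jaw [[-60.0, 63.1, 117.4], [-25.7, 86.6, 121.1]] ((-43.16977310180664, 75.2159423828125), (36.92927169799805, 25.05685043334961), 0.9315600991249084)
jaw [[-60.5, -26.7, 117.2], [-27.1, -5.4, 120.2]] ((-45.0, -16.600000381469727), (37.80000305175781, 22.599998474121094), 0.0)
250 [-62.4 -26.3 119.3] [  6.9 -11.  -52.3]
256 [-62.1 -20.8 118.6] [  6.2  -8.7 -50.9]
262 [-62.  -15.4 118.3] [ 10.8  -5.9 -60.1]
268 [ 10.8  -4.2 -44.1] [ 10.7  -3.7 -59.9]
280 [ 10.6   0.6 -43.7] [ 11.2   0.6 -60.7]
292 [ 10.9   5.5 -44.5] [ 11.    4.9 -60.4]
298 [-56.7  16.6 106.5] [  6.4   7.6 -51.5]
304 [-56.1  21.7 105.1] [  6.9   9.9 -52.4]
310 [-54.9  26.6 102.6] [  6.7  12.2 -51.9]
```

Run:
```python
from h import *
import pickle; c,s=pickle.load(open("w1.pkl","rb")); d=np.load("w1.npy"); P=cloud("wrist",d,c); R=np.array(s["tcp_rot"]); t=s["position"]
L=lambda p:((p-t)@R*1000).round(1)
for r in range(214,266,4): print(r,[L(P[r,u]).tolist() for u in (270,280,290)])
for r in (236,250): print(r,[(u,L(P[r,u])[2]) for u in range(256,306,3)])
```

```text
214 [[-25.0, -8.6, 146.8], [-24.5, 1.0, 144.9], [-17.4, 9.7, 120.8]]
218 [[-24.6, -8.2, 132.3], [-25.0, 1.0, 133.8], [-20.0, 9.6, 117.5]]
222 [[-25.2, -7.9, 122.1], [-24.6, 0.9, 120.5], [-23.4, 9.6, 116.6]]
226 [[-28.2, -7.9, 120.1], [-28.4, 0.9, 120.5], [-25.2, 9.5, 110.9]]
230 [[-31.1, -7.9, 117.7], [-31.7, 0.9, 119.2], [-28.8, 9.5, 111.0]]
234 [[-35.5, -7.9, 119.4], [-35.6, 0.9, 119.8], [-32.7, 9.6, 111.7]]
238 [[-38.7, -7.9, 117.8], [-39.3, 0.9, 119.5], [-36.2, 9.6, 111.1]]
242 [[-42.8, -8.0, 118.7], [-42.6, 0.9, 118.3], [-39.6, 9.6, 110.3]]
246 [[-46.5, -8.0, 118.4], [-46.9, 0.9, 119.4], [-43.5, 9.6, 110.9]]
250 [[-50.2, -8.0, 118.0], [-51.2, 0.9, 120.4], [-47.4, 9.7, 111.2]]
254 [[-54.4, -8.1, 118.8], [-55.0, 1.0, 120.2], [-50.6, 9.7, 109.9]]
258 [[10.7, -3.5, -39.9], [10.8, 0.6, -40.1], [10.5, 4.8, -39.5]]
262 [[11.4, -3.4, -45.6], [10.6, 0.6, -43.7], [10.9, 4.7, -44.4]]
236 [(256, np.float64(117.8)), (259, np.float64(117.9)), (262, np.float64(118.9)), (265, np.float64(119.4)), (268, np.float64(118.8)), (271, np.float64(119.8)), (274, np.float64(120.3)), (277, np.float64(121.1)), (280, np.float64(120.2)), (283, np.float64(119.8)), (286, np.float64(114.5)), (289, np.float64(111.6)), (292, np.float64(110.5)), (295, np.float64(108.3)), (298, np.float64(105.8)), (301, np.float64(105.2)), (304, np.float64(103.8))]
250 [(256, np.float64(118.3)), (259, np.float64(117.7)), (262, np.float64(118.2)), (265, np.float64(117.4)), (268, np.float64(118.4)), (271, np.float64(118.2)), (274, np.float64(119.8)), (277, np.float64(119.5)), (280, np.float64(120.4)), (283, np.float64(117.9)), (286, np.float64(115.2)), (289, np.float64(112.0)), (292, np.float64(111.0)), (295, np.float64(108.2)), (298, np.float64(106.2)), (301, np.float64(104.0)), (304, np.float64(103.2))]
```

The wrist depth puts the visible finger ends about 40 mm above the reported TCP. I'll check this from the scene camera.

Run:
```python
from h import *
s=robot.read_state(); t=s["position"]; R=np.array(s["tcp_rot"])
im,d=grab_frame("scene"); np.save("s1.npy",d); P=cloud("scene",d); L=((P-t)@R*1000)
f,cx,cy,T=cam("scene"); q=np.linalg.inv(T)@np.r_[t,1]; u,v=f*q[0]/q[2]+cx,f*q[1]/q[2]+cy; print("TCP px",u,v,t)
cr=im[100:270,180:380].copy(); cr=cv2.resize(cr,None,fx=3.5,fy=3.5,interpolation=cv2.INTER_CUBIC); cv2.drawMarker(cr,(int((u-180)*3.5),int((v-100)*3.5)),(0,0,255),0,14); cv2.imwrite("pics/s1.png",cr)
m=(d>.1)&(abs(L[...,0])<14)&(abs(L[...,1])<25)&(L[...,2]<15)&(L[...,2]>-60)
for z in range(-60,15,6):
    k=m&(L[...,2]>=z)&(L[...,2]<z+6)
    if k.sum(): print(z,k.sum(),np.percentile(L[k],[5,95],axis=0).round(1)[:,:2].tolist())
```

```text
TCP px 256.1850345985721 187.97620954922132 [ 0.61261482 -0.02568187  0.24200363]
-60 45 [[-2.8, -13.6], [12.0, 10.5]]
-54 46 [[2.9, -13.7], [11.5, 12.2]]
-48 42 [[-2.0, -13.1], [12.1, 11.4]]
-42 24 [[4.5, -8.0], [11.5, 11.4]]
-36 4 [[4.2, -6.5], [9.5, 1.7]]
```

View pics/s1.png

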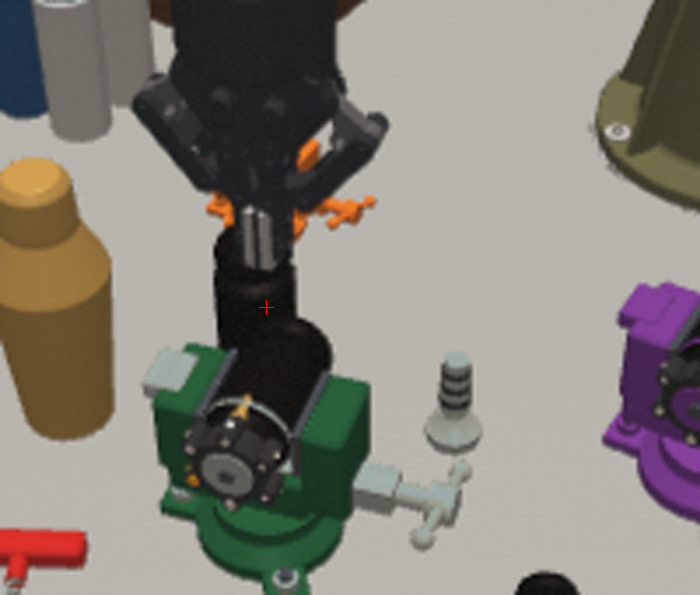

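The scene crop confirms the true tip at about (258,268), well above the reported TCP mark at (266,307). So the tip stands about 39 mm above the reported z, with x and y agreeing. I'll plan with that offset and go down to just above the side lobe.

Request:
{"name": "step_arm", "arguments": {"series": [[0, -0.005, 0.25, 0, -1], [0, -0.005, 0.45, 0, -1], [0, -0.005, 0.6, 0, -1], [0, -0.005, 0.67, 0, -1], [0, -0.005, 0.67, 0, -1], [0, -0.005, 0.67, 0, -1]]}}

```text
t: 3.58
position: [0.6119, -0.0237, 0.1066]
tcp_rot: [[0.965, 0.263, 0.003], [0.263, -0.965, -0.0], [0.003, 0.001, -1.0]]
ft_force: [-0.4, 0.7, 0.8]
grip_width: -0.0001
grip_force: 0.0
```

```bash
cat > look.py <<'E'
from h import *
import sys
n=sys.argv[1]
s=robot.read_state(); t=s["position"]; R=np.array(s["tcp_rot"]); print(s["t"],t.round(4),s["ft_force"].round(2))
im,d=grab_frame("scene"); c=get_calibration("wrist"); w,dw=grab_frame("wrist")
P=cloud("scene",d); L=((P-t)@R*1000); m=(d>.1)&(abs(L[...,0])<14)&(abs(L[...,1])<12)&(L[...,2]<15)&(L[...,2]>-60)&(P[...,2]>.13)
for z in range(-60,0,5):
    k=m&(L[...,2]>=z)&(L[...,2]<z+5); print(z,k.sum(),end="; ")
a=cv2.resize(im[160:270,200:310],(400,400),interpolation=cv2.INTER_CUBIC); b=cv2.resize(w[150:300,210:360],(400,400),interpolation=cv2.INTER_CUBIC)
cv2.imwrite(f"pics/{n}.png",np.hstack([a,b]))
np.savez(n,d=dw,T=c["world_from_camera"])
E
python3 look.py l1
```

```text
3.575 [ 0.6119 -0.0237  0.1066] [-0.42  0.65  0.8 ]
-60 16; -55 26; -50 17; -45 19; -40 10; -35 2; -30 0; -25 2; -20 0; -15 0; -10 0; -5 0;
```

View pics/l1.png

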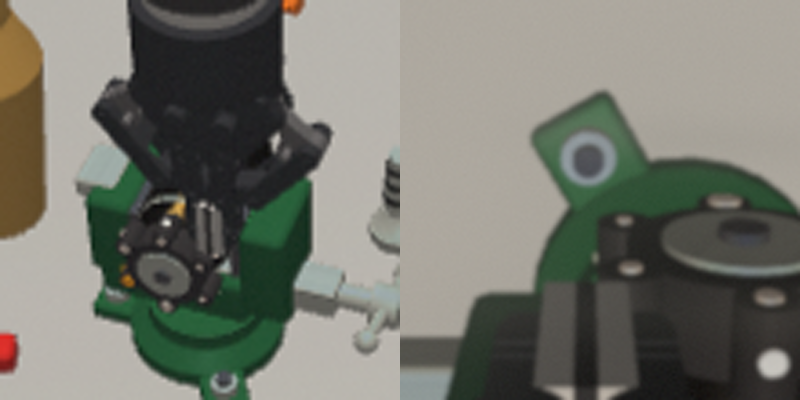

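The fingertip's inner edge stands over the side lobe's crest (crop (635,283) against the lobe at (630,268)), and the lateral offset is as planned. Now the slow press.

Request:
{"name": "step_arm", "arguments": {"series": [[0, 0, 0.04, 0, -1], [0, 0, 0.06, 0, -1], [0, 0, 0.07, 0, -1], [0, 0, 0.08, 0, -1], [0, 0, 0.09, 0, -1], [0, 0, 0.1, 0, -1], [0, 0, 0.11, 0, -1], [0, 0, 0.12, 0, -1]]}}

```text
t: 4.68
position: [0.6097, -0.0191, 0.0803]
tcp_rot: [[0.964, 0.265, -0.001], [0.265, -0.964, 0.008], [0.001, -0.008, -1.0]]
ft_force: [-2.5, 10.6, 1.3]
grip_width: 0.0001
grip_force: 3.6
```

Request:
{"name": "step_arm", "arguments": {"series": [[0, 0, 0.01, 0, -1], [0, 0, 0.015, 0, -1], [0, 0, 0.02, 0, -1], [0, 0, 0.02, 0, -1]]}}

```text
t: 5.18
position: [0.6099, -0.0191, 0.0777]
tcp_rot: [[0.964, 0.265, -0.0], [0.265, -0.964, 0.008], [0.002, -0.008, -1.0]]
ft_force: [-5.2, 13.6, 11.7]
grip_width: -0.0004
grip_force: 7.5
```

Request:
{"name": "step_arm", "arguments": {"series": [[0, -0.02, 0, 0, -1], [0, -0.035, 0, 0, -1], [0, -0.05, 0, 0, -1], [0, -0.075, 0, 0, -1], [0, -0.1, 0, 0, -1], [0, -0.1, 0, 0, -1]]}}

```text
t: 5.92
position: [0.6049, -0.004, 0.0766]
tcp_rot: [[0.965, 0.263, -0.0], [0.263, -0.965, -0.0], [-0.0, 0.0, -1.0]]
ft_force: [0.6, -0.4, -0.4]
grip_width: -0.0001
grip_force: 0.0
```

```bash
python3 look.py l2
```

```text
5.925 [ 0.6049 -0.004   0.0766] [ 0.56 -0.42 -0.35]
-60 20; -55 5; -50 0; -45 0; -40 0; -35 0; -30 0; -25 0; -20 0; -15 0; -10 0; -5 0;
```

View pics/l2.png

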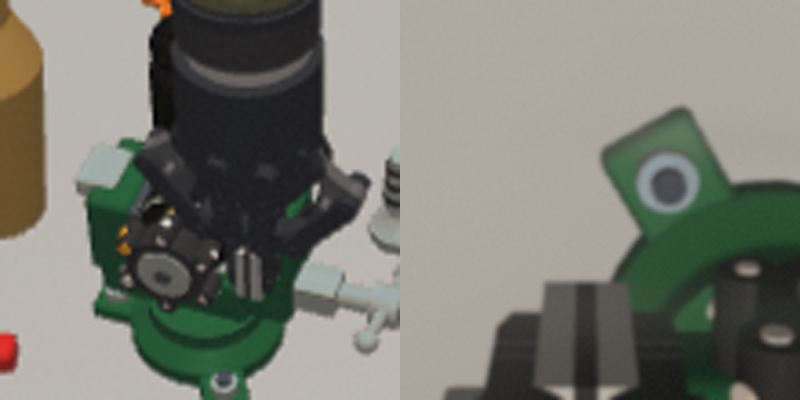

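Gold is now at the upper left (125,238): one click done, one to go. This time I'll press a bit further out and less deep.

Request:
{"name": "step_arm", "arguments": {"series": [[0, 0, -0.08, 0, -1], [0, 0, -0.15, 0, -1], [0, 0, -0.15, 0, -1], [0, 0.05, -0.15, 0, -1], [0, 0.095, -0.15, 0, -1], [0, 0.095, -0.15, 0, -1], [0, 0.095, -0.11, 0, -1], [0, 0.095, -0.09, 0, -1], [0, 0.095, -0.08, 0, -1], [0, 0.095, -0.07, 0, -1], [0, 0.095, -0.06, 0, -1], [0, 0.093, -0.05, 0, -1], [0, 0.09, -0.04, 0, -1]]}}

```text
t: 7.65
position: [0.6091, -0.0192, 0.0846]
tcp_rot: [[0.964, 0.264, -0.001], [0.264, -0.964, 0.004], [0.0, -0.004, -1.0]]
ft_force: [-1.9, 7.1, 2.5]
grip_width: -0.0002
grip_force: 3.6
```

Request:
{"name": "step_arm", "arguments": {"series": [[0, 0, 0.005, 0, -1], [0, 0, 0.01, 0, -1], [0, 0, 0.015, 0, -1], [0, 0, 0.02, 0, -1], [0, 0, 0.02, 0, -1]]}}

```text
t: 8.28
position: [0.6095, -0.0207, 0.0807]
tcp_rot: [[0.965, 0.264, -0.0], [0.264, -0.965, 0.001], [0.0, -0.001, -1.0]]
ft_force: [-2.9, 4.5, 4.5]
grip_width: 0.0001
grip_force: 2.7
```

Request:
{"name": "step_arm", "arguments": {"series": [[0, -0.01, 0.01, 0, -1], [0, -0.02, 0.01, 0, -1], [0, -0.035, 0.01, 0, -1], [0, -0.05, 0.01, 0, -1], [0, -0.075, 0.01, 0, -1], [0, -0.1, 0.01, 0, -1], [0, -0.1, 0.01, 0, -1]]}}

```text
t: 9.15
position: [0.6044, -0.002, 0.0786]
tcp_rot: [[0.965, 0.263, 0.0], [0.263, -0.965, -0.0], [-0.0, 0.0, -1.0]]
ft_force: [-0.9, -0.4, -0.3]
grip_width: 0.0001
grip_force: 0.0
```

```bash
python3 look.py l3
```

```text
9.15 [ 0.6044 -0.002   0.0786] [-0.91 -0.36 -0.25]
-60 21; -55 16; -50 0; -45 0; -40 0; -35 0; -30 0; -25 0; -20 0; -15 0; -10 0; -5 0;
```

View pics/l3.png

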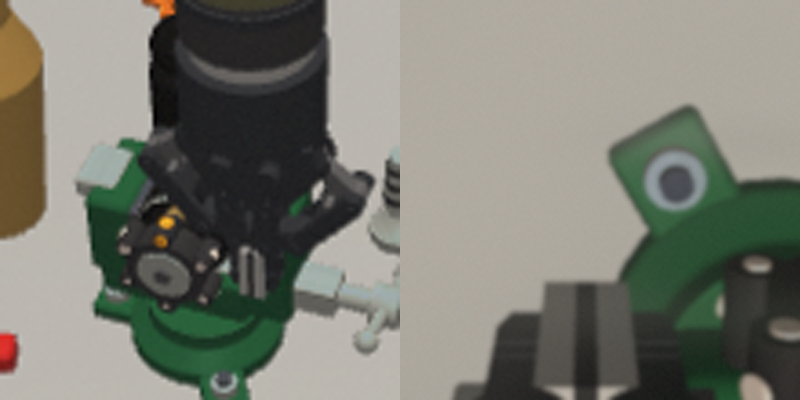

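The gold dot is now on top at (167,222), with its end-face repeat at (160,241), straight under the pointer. I'll lift clear and confirm.

Request:
{"name": "step_arm", "arguments": {"series": [[0, -0.05, -0.1, 0, -1], [0, -0.05, -0.35, 0, -1], [0, -0.05, -0.65, 0, -1], [0, -0.05, -0.9, 0, -1], [0, -0.05, -1, 0, -1], [0, -0.05, -1, 0, -1], [0, -0.05, -1, 0, -1]]}}

```text
t: 10.12
position: [0.6013, 0.0072, 0.2772]
tcp_rot: [[0.965, 0.263, -0.002], [0.263, -0.965, -0.0], [-0.002, -0.0, -1.0]]
ft_force: [0.0, 0.1, -0.6]
grip_width: -0.0
grip_force: 0.0
```

```bash
python3 look.py l4
```

```text
10.125 [0.6013 0.0072 0.2772] [ 0.02  0.06 -0.56]
-60 29; -55 34; -50 28; -45 29; -40 15; -35 1; -30 0; -25 0; -20 0; -15 0; -10 0; -5 0;
```

View pics/l4.png

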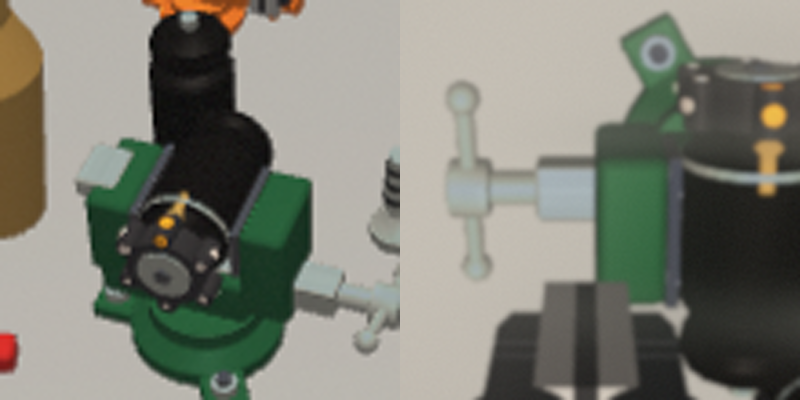

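The gold dot at wrist crop (773,116) sits directly in front of the pointer at (768,150), and the hand is clear.

```bash
python3 -c "
from station import robot
print(robot.sign_off())"
```

```text
the job is handed in; nothing more can be done
None
```

The grind ring went round two clicks, so the gold dot now rests under the brass pointer; the hand is clear, no bystander was touched, and the job is handed in (the sign-off returned no verdict).

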